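# Set the air pressure for the nailer

### The job

Get the bench compressor ready for the brad nailer: with the outlet valve still shut, turn the regulator knob on the sloping console up in small turns until the pointer of the large gauge stands on the set mark clipped to its rim, coming up from below and not running past the mark. Then swing the outlet valve's lever a full quarter turn to open, with the pointer still on the mark. Leave the other things on the bench where they are.

Things in the scene. Friction and masses are not known exactly. Their poses are not given: they have to be found in the camera images.
- compressor: Portable air compressor on the bench, fixed: 450 wide without its outlet valve (y), 350 deep (x), 370 mm high. Origin on the bench under its middle; x to its back, y to its left, z up. Its sloping console faces the operator (-x). Behind the console: black motor hood, 300 mm high from 40 mm behind the origin, and a carrying handle, 370 mm high, 160 mm behind it.
- console: Sloping grey panel 220 (x) x 300 mm (y), 30 degrees from level. Origin: middle of its lower edge, 150 mm above the bench; x up the slope, to the back, y left, z out of the panel. On it: large gauge (106 mm across, upper left, 8 mm proud), small tank gauge (66 mm, upper right, not used), regulator knob (lower middle), rocker switch (lower left, 118 mm left of the knob, 10 mm proud, not used).
- regulator_knob (a point): On the knob's axis, 30 mm out from the panel: where to grip. Black fluted round knob, 54 mm across, 12 to 48 mm out from the panel; z is its axis, the panel's normal; x turns with it. Clockwise seen from outside raises the pointer, without play: the pointer turns the same way, half as far. It stays where left (0.08 N m). The mark lies 1.6 to 3.3 rad of knob turn ahead at the start.
- gauge (a point): Centre of the large gauge's dial, 11.5 mm out from the panel. x points up the slope of the panel, y to the left, z out of the panel. The scale runs 270 degrees clockwise from lower left to lower right.
- pointer_tip (a point): Tip of the large gauge's black pointer, 42 mm from the dial's centre, level with the point gauge. Its x points outward along the pointer.
- mark (a point): Tip of the set mark: a brass clip 18 mm wide on the large gauge's rim, with a prong pointing inward to 42 mm from the dial's centre. It does not move. The pointer's tip must stand here. x points outward along the radius, y anticlockwise (the side the pointer comes from), z out of the panel.
- valve (a joint): Turn of the outlet valve's lever (rad): 0 shut (lever points to the compressor's front, -x, across the pipe; so at the start), 1.571 open (points to its right, -y, in line with the pipe), with stops. Opens anticlockwise seen from above, about a vertical axis; stays where left (0.3 N m). On the pipe at the console's right side, whose valve body's top is 169 mm above the bench.
- valve_grip (a point): Middle of the rubber grip of the valve's lever, 85 mm from its axis. The grip is 78 mm long (42 to 120 mm from the axis), 22 mm wide and 15 mm thick, from 183 to 198 mm above the bench; its sides can be pinched from above. x points from the grip towards the axis, z up.
- valve_pivot (a point): Point on the vertical axis of the valve's lever, at the height of valve_grip.
- nailer: Brad nailer lying on its side, about 240 x 260 x 70 mm, right part of the bench; leave alone. Origin under its middle.
- nail_box: Cardboard box of nails 110 x 75 x 50 mm, at the right in front of the compressor; leave alone. Origin under its middle.
- glue: Yellow glue bottle, 66 mm across, 190 mm high, to the left of the compressor; leave alone. Origin under its middle.
- tape: Tape measure, 72 mm across, 34 mm high, lying on the bench in front of the console's right side; leave alone. Origin under its middle.
- square: Try square lying flat, stock 115 mm, blade 170 mm, 18 mm high, at the left in front of the compressor; leave alone. Origin under the stock's middle.
- offcut: Wood offcut 170 x 60 x 32 mm, in front of the compressor; leave alone. Origin under its middle.
- clamp: Bar clamp lying on its side, about 370 mm long, 45 mm high, far right of the bench; leave alone. Origin under its bar's middle.

How it is judged:
On the way, in this order (a step that is already met when the one before it is completed fails the run):
1. the pointer of the large gauge stands on the set mark (tips within 5 mm) with the outlet valve still shut (distance between pointer_tip and mark below 0.005 m and value of joint valve below 0.2 rad), for 0.3 s.
2. the outlet valve is open (lever turned at least 1.45 rad) (value of joint valve above 1.45 rad), for 0.2 s.
At the end, for the whole second after the job is handed in: The pointer's tip is within 5 mm of the mark's tip and the valve's lever has been turned at least 1.45 rad (of 1.571), in line with the pipe (distance between pointer_tip and mark below 0.005 m and value of joint valve above 1.45 rad); the robot touches nothing.
It fails at once if the pointer runs more than 9 mm past the mark (y of pointer_tip in the frame of mark below -0.009 m and distance between pointer_tip and mark below 0.06 m).
It fails at once if the valve is opened (over 0.35 rad) while the pointer is more than 7 mm off the mark (value of joint valve above 0.35 rad and distance between pointer_tip and mark above 0.007 m).
It fails at once if another thing on the bench is moved more than 30 mm (distance of any of nailer, nail_box, glue, tape, square, offcut, clamp from where it was at the start of the episode above 0.03 m).
It also fails if it takes over 72 s, if anything falls off the work surface, if the arm or the gripper's body presses on something with over 40 N, if the wrist force passes 120 N, or if a joint passes its speed limit or range.

### The arm

A 6-joint arm with a two-finger parallel gripper is mounted at the origin on the work surface. World frame = base frame: x ahead of the robot, y to its left, z up, the work surface at z = 0. Lengths are in m, angles in rad, forces in N, time in s.
With the tool pointing down it reaches from about 0.4 to 0.925 m from the base axis. Payload 3.4 kg.
Tool frame: the origin (TCP) lies at the very end of the fingers, on their centre line; the grasp point (between the pads) lies 19 mm behind it (ctrl.grasp_offset is the distance from the TCP to the grasp point, in m); z points along the fingers, y is the line along which they close (so a half turn about z gives the same grasp; the last joint's range is limited). The gripper opens to 85 mm and grips with 20 to 120 N. Pads are 22 mm wide; open, the fingers measure 114 mm over their backs; the gripper's body (76 mm by 85 mm) begins 54 mm behind the grasp point. The pads swing forward as they close: fully open they stand 13 mm farther back than shut.
Start: joints at [-1.327, 0.307, 1.506, -0, 1.328, -0.073], TCP at [0.179, -0.546, 0.197] pointing down, gripper open.
Joint ranges: [-3.12, 3.12], [-1.05, 2.28], [0.14, 2.33], [-1.42, 4.57], [0.1, 2.73], [-2.68, 2.68]. Speed limits (rad/s): [2.57, 2.57, 3.14, 3.14, 3.14, 3.14].

### API

Orientations are given as [roll, pitch, yaw] about the fixed x, y, z axes, in that order (R = Rz(yaw) Ry(pitch) Rx(roll)).
In Python, from rig import state, imaging, job, ctrl gives the robot as it stands.
- The arm moves only by the tool arm_command, never from a script. Its argument "steps" is one flat list of numbers, 5 for each row, row after row: the closure in counts, from 0 (fully open) to 255 (shut), then the shift along the tool's x, y, z in mm, then the turn about the tool's z in degrees. In form: [hand, x, y, z, twist, hand, x, y, z, twist, ...]. A call has 1 to 8 rows; each row shifts and turns the commanded pose from where the row before left it, along the tool's axes as they then stand; what a row does not reach is not made up. A row lasts 1/8 s, in which the tool goes at most 62.5 mm and 10.7 degrees, less where a joint would pass 70% of its speed; a pose out of reach is approached as far as the arm can. A call with a gripper value outside its range is refused whole. The fingers move at their own pace and stop on an object; "force" is the grip in N (left out, the last holds). Time passes only in rows, so rows that do not move let the fingers close. It gives the time, the measured TCP pose, the force, the opening and the grip force at its end, in the units of the state.
- state(): the state, without advancing time (a new reading comes with each control period).
- imaging.camera(name): name is "scene" or "top" or "wrist"; returns a dict with "image" (480x640x3 uint8, red, green, blue), "range_z" (480x640 float32, m along the optical axis (not along the pixel's ray), 0 where there is no reading), "fx", "fy", "cx", "cy" (pixels), "T" (4x4, takes a point from camera to world coordinates). Camera axes: x right, y up, looking along -z (the intrinsics and any distortion apply to the point x, -y, -z); pixel columns grow to the right and rows downward; lengths in m; the calibration is good to about 2 mm. A picture is of the moment at which its call begins.
- job.sign_off(): hands the job in; it is judged then, once.
The state is a dict: "time_s": time; "q": joint angles; "qd": joint speeds; "joint_efforts": joint torques, N m; "ee_pos": TCP position; "tcp_rot": TCP orientation; "ft_force": force on the tool from outside, world axes, zero at the start; "torque": the same for the moment, N m; "opening": opening from 0.0 (shut) to 1.0 (fully open); "grip_force": force on a finger pad.
Only numpy, scipy, OpenCV 4.12 (cv2) and the standard library are available. Lean on these libraries where they do the work, as an engineer would, in place of code of your own. Each camera call takes 0.05 s, during which the arm holds its last target. There are 200 camera calls.

## Working session

There is one attempt and no reset: what is moved stays moved. The work goes in short steps, Python scripts to look and compute and a tool call to move; the robot and the scene stay as the last step left them, time stands still between calls to the robot, and variables do not carry over. Pictures are saved under pics/ and viewed, at most 10 in all, crops included, and the job is handed in when it is done.

Besides the shell and the picture viewer there is one more tool, called after "Emit:" as name(argument=value, ...) on one line, values as JSON. arm_command: Moves the arm, as the interface text tells. Its arguments: {"type":"object","properties":{"steps":{"type":"array"},"force":{"type":"number"}},"required":["steps"]}

```bash
ls; mkdir -p pics
python3 - <<'E'
from rig import state, imaging, job, ctrl
import cv2,numpy as np
print(state()['ee_pos'],state()['tcp_rot'],ctrl.grasp_offset)
ims=[]
for n in ("scene","top"):
    c=imaging.camera(n); np.savez('pics/%s0.npz'%n,**c)
    cv2.imwrite('pics/%s0.png'%n,c['image'][:,:,::-1]); print(n,c['fx'],c['fy'],c['cx'],c['cy'],c['T'].round(3).tolist(),[k for k in c])
E
```

```text
pics
[ 0.17892083 -0.54567243  0.19590288] [-3.13962332e+00 -1.48024830e-04  3.16799265e-01] 0.0187
scene 545.802376946513 545.802376946513 312.0688205554108 239.73059504244156 [[0.731, -0.548, 0.407, 1.084], [0.682, 0.596, -0.424, -0.573], [-0.01, 0.588, 0.809, 1.322], [0.0, 0.0, 0.0, 1.0]] ['image', 'range_z', 'fx', 'fy', 'cx', 'cy', 'T']
top 495.0775711743564 495.0775711743564 318.69945708440684 234.09395303937205 [[0.002, 0.992, -0.128, 0.286], [-1.0, 0.003, 0.01, 0.053], [0.011, 0.128, 0.992, 1.789], [0.0, 0.0, 0.0, 1.0]] ['image', 'range_z', 'fx', 'fy', 'cx', 'cy', 'T']
```

View pics/scene0.png

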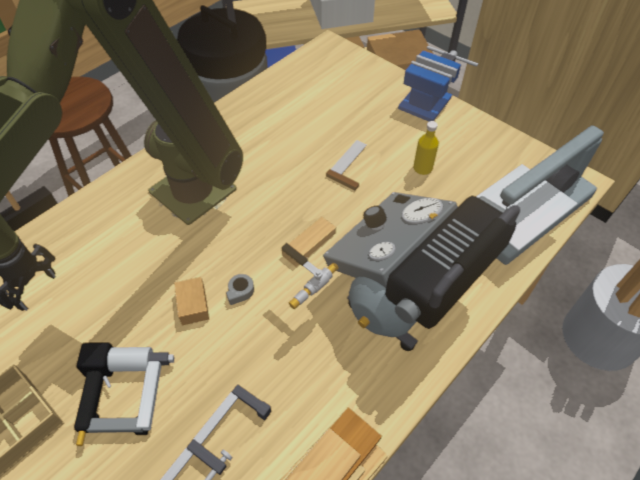

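View pics/top0.png

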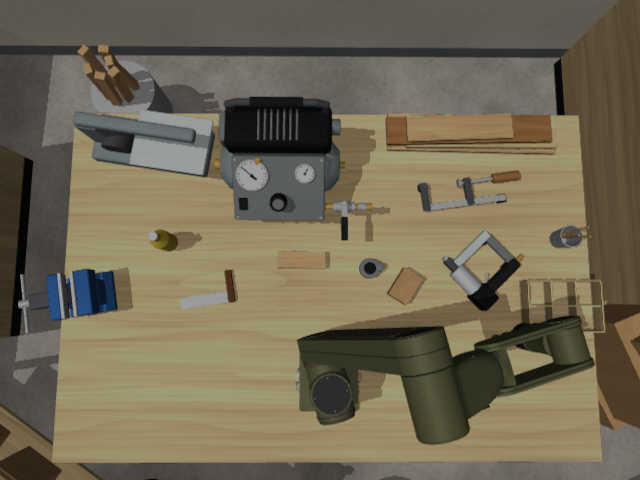

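```bash
cat > h.py <<'E'
import numpy as np,cv2
from rig import state, imaging, job, ctrl
def pts(c):
    z=c['range_z']; v,u=np.mgrid[:480,:640]
    p=np.stack([(u-c['cx'])/c['fx']*z,-(v-c['cy'])/c['fy']*z,-z],-1)
    return p@c['T'][:3,:3].T+c['T'][:3,3]
def ray(c,u,v):
    d=np.array([(u-c['cx'])/c['fx'],-(v-c['cy'])/c['fy'],-1.])
    return c['T'][:3,3],c['T'][:3,:3]@d
def hit(c,u,v,n,d):
    o,r=ray(c,u,v); return o+r*((d-n@o)/(n@r))
def proj(c,P):
    q=(np.asarray(P)-c['T'][:3,3])@c['T'][:3,:3]
    return np.array([c['cx']-c['fx']*q[...,0]/q[...,2],c['cy']+c['fy']*q[...,1]/q[...,2]]).T
E
python3 - <<'E'
from h import *
for n,box in (('top',(236,324,155,218)),('scene',(330,440,195,270))):
    c=dict(np.load('pics/%s0.npz'%n)); P=pts(c); im=c['image'].astype(int)
    u0,u1,v0,v1=box; Q=P[v0:v1,u0:u1].reshape(-1,3); Q=Q[(Q[:,2]>.1)&(Q[:,2]<.35)]
    rng=np.random.default_rng(0); best=None
    for _ in range(400):
        a,b,d=Q[rng.choice(len(Q),3,0)]; m=np.cross(b-a,d-a)
        if np.linalg.norm(m)<1e-6: continue
        m/=np.linalg.norm(m); m*=np.sign(m[2]); 
        if not .8<m[2]<.93: continue
        k=abs((Q-a)@m)<.002
        if best is None or k.sum()>best.sum(): best=k
    A=Q[best]; mu=A.mean(0); nn=np.linalg.svd(A-mu)[2][2]; nn*=np.sign(nn[2]); d=nn@mu
    print(n,'n',nn.round(4),'d',d.round(4),best.sum(),len(Q),'tilt',np.degrees(np.arccos(nn[2])).round(2),'yaw',np.degrees(np.arctan2(-nn[1],-nn[0])).round(2))
    R=P[v0-15:v1+15,u0-15:u1+15]; h=R@nn-d; k=(h>.042)&(h<.052)&(R[...,2]<.3)&(R[...,2]>.15)
    K=R[k]; print('knobtop',k.sum(),np.median(h[k]).round(4),K.mean(0).round(4),K.min(0).round(3),K.max(0).round(3))
    g=(h>.004)&(h<.013)&(R[...,2]>.2)&(R[...,2]<.3); vv,uu=np.nonzero(g)
    lab=cv2.connectedComponentsWithStats(g.astype(np.uint8))
    for s,ce in zip(lab[2][1:],lab[3][1:]):
        if s[4]>150: print('blob',s[4],s[0]+u0-15,s[1]+v0-15,s[2],s[3],ce+[u0-15,v0-15],hit(c,*(ce+[u0-15,v0-15]),nn,d+.008).round(4))
    # valve grip
    V=(P[...,2]>.175)&(P[...,2]<.206)&(im.sum(-1)<150)
    l=cv2.connectedComponentsWithStats(V.astype(np.uint8))
    for i,s in enumerate(l[2][1:],1):
        if s[4]>30:
            B=P[l[1]==i]; e=np.linalg.svd(B-B.mean(0))[2][0]; print('dark',s, B.mean(0).round(4),np.median(B[:,2]).round(4),B.min(0).round(3),B.max(0).round(3),'axis',e.round(3))
t=[cv2.imread('pics/top0.png')[140:230,215:365],cv2.imread('pics/scene0.png')[185:275,320:470]]
cv2.imwrite('pics/z0.png',np.vstack([cv2.resize(x,None,fx=3.3,fy=3.3,interpolation=3) for x in t]))
E
```

```text
top n [-0.4938  0.0051  0.8695] d -0.1371 1661 5517 tilt 29.6 yaw -0.6
knobtop 176 0.0479 [0.5854 0.1697 0.2286] [0.563 0.142 0.211] [0.612 0.197 0.242]
blob 683 233 158 40 37 [251.96486091 174.61493411] [0.6785 0.2515 0.2354]
blob 284 287 163 29 22 [303.35211268 173.11619718] [0.6832 0.0866 0.239 ]
dark [239 198   9  12  92] [0.5955 0.2856 0.1868] 0.187 [0.577 0.272 0.175] [0.612 0.3   0.199] axis [-0.925  0.015 -0.381]
dark [341 217   7  23 137] [ 0.5127 -0.0465  0.1966] 0.197 [ 0.475 -0.056  0.184] [ 0.549 -0.036  0.204] axis [-1.    -0.024  0.002]
scene n [-0.501   0.0066  0.8654] d -0.1414 2670 6633 tilt 30.07 yaw -0.75
knobtop 203 0.0481 [0.5909 0.1684 0.2324] [0.566 0.143 0.215] [0.614 0.2   0.245]
blob 684 402 198 41 26 [421.81871345 209.91666667] [0.6807 0.2531 0.2379]
blob 339 369 242 27 18 [382.13274336 250.13864307] [0.6865 0.0841 0.2425]
```

View pics/z0.png

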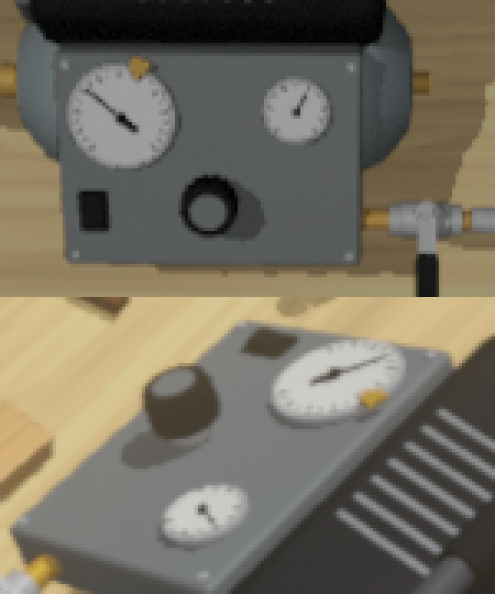

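Emit:
arm_command(steps=[0, 0, 0, -60, 10, 0, 0, 0, -60, 8, 0, 45, -40, -40, 0, 0, 45, -40, 0, 0, 0, 45, -40, 0, 0, 0, 45, -40, 0, 0, 0, 45, -40, 0, 0, 0, 35, -50, 0, 0], force=40)

```text
time_s: 1.1
ee_pos: [0.4339, -0.2998, 0.3507]
tcp_rot: [-3.141, 0.0, 0.003]
ft_force: [1.4, -0.6, 0.5]
opening: 1.0
grip_force: 0.0
```

Emit:
arm_command(steps=[0, 25, -55, 0, 0, 0, 20, -55, 0, 0, 0, 20, -55, 0, 0, 0, 20, -55, 0, 0, 0, 20, -55, 0, 0, 0, 20, -55, 0, 0, 0, 20, -55, 0, 0, 0, 0, -50, 0, 0])

```text
time_s: 2.1
ee_pos: [0.577, 0.1364, 0.3501]
tcp_rot: [3.141, 0.001, 0.003]
ft_force: [0.8, 0.1, 0.7]
opening: 1.0
grip_force: 0.0
```

Run:
```python
from h import *
print(state()['ee_pos'],state()['q'])
c=imaging.camera('wrist'); np.savez('pics/w1.npz',**c)
cv2.imwrite('pics/w1.png',c['image'][:,:,::-1]); print(c['fx'],c['T'].round(3).tolist(),np.percentile(c['range_z'],[5,50,95]))
```

```text
[0.57700263 0.1363549  0.35013398] [1.60802435e-01 2.59041446e-01 1.19821204e+00 2.90790564e-05
 1.68557837e+00 1.72853308e+00]
335.4498320466962 [[0.003, 0.962, 0.274, 0.646], [-1.0, 0.003, 0.001, 0.136], [0.0, -0.274, 0.962, 0.527], [0.0, 0.0, 0.0, 1.0]] [0.06534152 0.3644236  0.61115626]
```

View pics/w1.png

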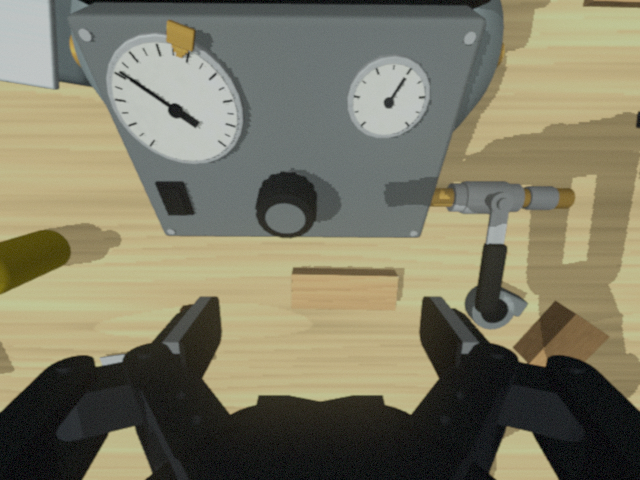

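```bash
cat > g.py <<'E'
from h import *
def plane(c):
    P=pts(c); im=c['image'].astype(int); s=im.sum(-1); sat=im.max(-1)-im.min(-1)
    k=(P[...,2]>.15)&(P[...,2]<.27)&(sat<40)&(s>180)&(s<420)&(P[...,0]>.53)&(P[...,0]<.75)&(P[...,1]>.02)&(P[...,1]<.32)
    Q=P[k]
    w=np.ones(len(Q),bool)
    for t in (.02,.008,.004,.002,.002):
        mu=np.median(Q[w],0) if t>.01 else Q[w].mean(0)
        if t>.01: n=np.array([-.5,.005,.866])
        else: n=np.linalg.svd(Q[w]-Q[w].mean(0),full_matrices=False)[2][2]; n*=np.sign(n[2])
        n/=np.linalg.norm(n); w=abs((Q-mu)@n)<t
    return n,n@Q[w].mean(0),w.sum()
def axes(n):
    y=np.array([0,1,0.])-n[1]*n; y/=np.linalg.norm(y); return np.cross(y,n),y
def gauge(c,n,d,ctr=None,verb=1):
    """dial plane 11.5 out; returns centre, pointer ang, mark ang (rad, from panel x toward y), in panel coords"""
    ex,ey=axes(n); im=c['image']; v,u=np.mgrid[:480,:640]
    D=np.stack([(u-c['cx'])/c['fx'],-(v-c['cy'])/c['fy'],-np.ones(u.shape)],-1)@c['T'][:3,:3].T; o=c['T'][:3,3]
    W=o+D*((d+.0115-n@o)/(D@n))[...,None]; X=W@ex; Y=W@ey
    hsv=cv2.cvtColor(im,cv2.COLOR_RGB2HSV)
    g0=np.array([.680,.2515,.236]) if ctr is None else ctr
    r=np.hypot(X-g0@ex,Y-g0@ey)
    if ctr is None:
        wh=((hsv[...,1]<50)&(hsv[...,2]>150)&(r<.07)).astype(np.uint8)
        cs=max(cv2.findContours(wh,cv2.RETR_EXTERNAL,cv2.CHAIN_APPROX_NONE)[0],key=cv2.contourArea)
        h=cv2.convexHull(cs)[:,0]; m=np.zeros_like(wh); cv2.fillConvexPoly(m,h,1)
        b=(cv2.morphologyEx(m,cv2.MORPH_GRADIENT,np.ones((3,3),np.uint8))>0)
        (ax,ay),rad=cv2.minEnclosingCircle(np.stack([X[b],Y[b]],-1).astype(np.float32)*1000)
        A=np.stack([X[b],Y[b],np.ones(b.sum())],-1); s=np.linalg.lstsq(A,X[b]**2+Y[b]**2,rcond=None)[0]
        cx,cy=s[0]/2,s[1]/2; R=np.sqrt(s[2]+cx*cx+cy*cy)
        g0=cx*ex+cy*ey+(d+.0115)*n
        if verb: print('dial centre',g0.round(4),'R',R.round(4),'enc',ax,ay,rad,'vs',cx,cy)
    x,y=X-g0@ex,Y-g0@ey; r=np.hypot(x,y); a=np.arctan2(y,x)
    dark=(hsv[...,2]<90)&(r<.043)
    far=dark&(r>.022)&(r<.034)
    pa=np.angle(np.mean(np.exp(1j*a[far])))
    hub=dark&(r<.02)
    br=(hsv[...,1]>110)&(hsv[...,0]>8)&(hsv[...,0]<32)&(r<.065)&(r>.036)
    ma=np.angle(np.mean(np.exp(1j*a[br])))
    sel=dark&(abs(np.angle(np.exp(1j*(a-pa))))<.12)
    if verb: print('far',far.sum(),'spread',np.angle(np.exp(1j*(a[far]-pa))).std().round(3),'rmax',r[sel].max().round(4),'hub',x[hub].mean().round(4),y[hub].mean().round(4),'brass',br.sum(),'r',r[br].min().round(4),r[br].max().round(4))
    tips=br&(r<r[br].min()+.006)
    mt=np.angle(np.mean(np.exp(1j*a[tips])))
    return g0,pa,ma,mt
E
python3 - <<'E'
from g import *
c=dict(np.load('pics/w1.npz')); n,d,k=plane(c); print(n.round(4),d.round(4),k)
g0,pa,ma,mt=gauge(c,n,d); print('pointer',np.degrees(pa),'mark',np.degrees(ma),np.degrees(mt),'knob turn',2*(pa-ma))
P=pts(c); ex,ey=axes(n); h=P@n-d
K=(abs(h-.048)<.003)&(P[...,2]<.26)&(P[...,1]>.11)&(P[...,1]<.23)&(P[...,0]<.65)&(P[...,0]>.54)
Q=P[K]; hh=np.median(h[K]); xy=np.stack([Q@ex,Q@ey],-1).astype(np.float32)
(cx,cy),rad=cv2.minEnclosingCircle(xy*1000); print('knob top',K.sum(),hh,Q.mean(0).round(4),rad,(cx*ex/1000+cy*ey/1000+(d+hh)*n).round(4))
im=c['image'].astype(int)
V=((P[...,2]>.18)&(P[...,2]<.206)&(im.sum(-1)<150)&(P[...,1]<.0)&(P[...,0]>.44)).astype(np.uint8)
l=cv2.connectedComponentsWithStats(V)
for i,s in enumerate(l[2][1:],1):
    if s[4]>60: 
        v,u=np.nonzero(l[1]==i); W=np.array([hit(c,*q,np.array([0,0,1.]),.198) for q in zip(u,v)]); print(s,'box',cv2.minAreaRect((W[:,:2]*1000).astype(np.float32)),np.median(P[l[1]==i][:,2]))
print('pivot',hit(c,502,201,np.array([0,0,1.]),.195).round(4))
m=np.array([ [x,y] for x,y in []])
S=(P[...,1]<-.03)&(P[...,1]>-.2)&(P[...,0]>.55)&(P[...,0]<.64)&(P[...,2]>.1)
for y0 in np.arange(-.03,-.2,-.02):
    t=S&(abs(P[...,1]-y0)<.01)
    if t.sum(): print(round(y0,3),P[t].max(0).round(3),P[t].min(0).round(3))
E
```

```text
[-0.499   0.0022  0.8666] -0.1405 48807
dial centre [0.6762 0.2511 0.2398] R 0.0513 enc 705.4650268554688 251.42532348632812 52.79734802246094 vs 0.7056152194115508 0.25139868293177287
far 55 spread 0.03 rmax 0.0428 hub -0.0034 0.0002 brass 721 r 0.0397 0.0611
pointer 53.426697448424775 mark -19.489494100476612 -19.570538395430223 knob turn 2.545255241086386
knob top 2082 0.04827916439547963 [0.5867 0.1673 0.2308] 27.111604690551758 [0.5844 0.1678 0.2296]
[ 475  245   31   68 1401] box ((512.365478515625, -43.19416046142578), (25.758317947387695, 75.78255462646484), 89.83985900878906) 0.19731545910959747
pivot [ 0.5949 -0.0446  0.195 ]
-0.03 [ 0.61  -0.03   0.192] [ 0.55 -0.04  0.15]
-0.05 [ 0.61  -0.04   0.198] [ 0.55  -0.06   0.149]
-0.07 [ 0.61  -0.06   0.169] [ 0.578 -0.08   0.149]
-0.09 [ 0.607 -0.08   0.167] [ 0.578 -0.1    0.144]
-0.11 [ 0.605 -0.1    0.165] [ 0.58  -0.12   0.149]
-0.13 [ 0.605 -0.12   0.165] [ 0.58 -0.14  0.15]
-0.15 [ 0.603 -0.14   0.162] [ 0.581 -0.143  0.15 ]
```

Emit:
arm_command(steps=[0, 14, -32, 30, 0, 0, 0, 0, 0, -10, 0, 0, 0, 40, -10, 0, 0, 0, 40, 0, 0, 0, 0, 25, 0, 0, 0, 0, 0, 0])

```text
time_s: 2.9
ee_pos: [0.5879, 0.1656, 0.2136]
tcp_rot: [-3.141, 0.006, 0.352]
ft_force: [-0.8, 0.6, -0.5]
opening: 1.002
grip_force: 0.0
```

```bash
sed -i 's/n@o)\/(D@n))\[...,None\]; X/n@o)\/(D@n))[...,None]; W8=o+D*((d+.0085-n@o)\/(D@n))[...,None]; X8=W8@ex; Y8=W8@ey; X/; s/A=np.stack(\[X\[b\],Y\[b\]/A=np.stack([X8[b],Y8[b]/; s/X\[b\]\*\*2+Y\[b\]\*\*2/X8[b]**2+Y8[b]**2/' g.py
python3 - <<'E'
from g import *
c=dict(np.load('pics/w1.npz')); n,d,k=plane(c)
g0,pa,ma,mt=gauge(c,n,d); print('pointer',np.degrees(pa),'mark',np.degrees(ma),np.degrees(mt),'knob turn',2*(pa-ma),2*(pa-mt))
print(state()['ee_pos'],state()['tcp_rot'],state()['ft_force'],state()['q'])
E
```

```text
dial centre [0.675  0.2524 0.2391] R 0.0519 enc 705.4650268554688 251.42532348632812 52.79734802246094 vs 0.7042784262134945 0.252711433900598
far 55 spread 0.028 rmax 0.043 hub -0.002 -0.0011 brass 721 r 0.0414 0.0628
pointer 49.56277362115498 mark -20.33318304678642 -20.518327110255303 knob turn 2.4398291553737246 2.4462919023698313
[0.58791081 0.16562748 0.21355722] [-3.14067112  0.00643779  0.35166688] [-0.75355246  0.5893868  -0.52987292] [ 2.05477010e-01  3.48809279e-01  1.39814722e+00 -2.64626731e-05
  1.40113951e+00  1.42461398e+00]
```

Emit:
arm_command(steps=[0, 3.5, -1, 11, 0, 255, 0, 0, 0, 0, 255, 0, 0, 0, 0, 255, 0, 0, 0, 0, 255, 0, 0, 0, 0], force=30)

```text
time_s: 3.52
ee_pos: [0.5938, 0.1675, 0.2065]
tcp_rot: [3.139, -0.001, 0.352]
ft_force: [-0.4, -0.7, 2.2]
opening: 0.142
grip_force: 1.2
```

Run:
```python
from g import *
s=state(); print(s['ee_pos'],s['opening'],s['grip_force'],s['ft_force'])
c=imaging.camera('wrist'); np.savez('pics/w2.npz',**c)
t=imaging.camera('scene')['image'][170:300,300:460]
cv2.imwrite('pics/w2.png',np.hstack([cv2.resize(c['image'],(440,330)),cv2.resize(t,(360,330),interpolation=3)[:330]])[:,:,::-1])
```

```text
[0.5938175  0.16747875 0.20651893] 0.14150091447803978 1.1703293735627085 [-0.42699924 -0.72555787  2.21527774]
```

View pics/w2.png

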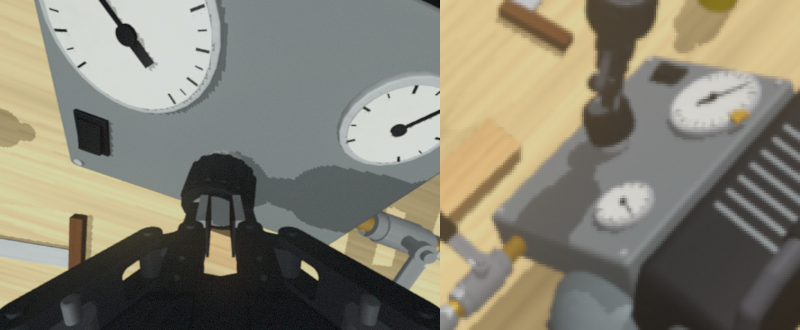

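Run:
```python
from g import *
c=dict(np.load('pics/w2.npz')); P=pts(c)
print('T',c['T'].round(3).tolist())
for v in (230,250,270,280,290,300,310,320,330,345,360):
    print(v,[(u,*P[v,u].round(3)) for u in (285,300,318,330,345,360)])
```

```text
T [[0.345, 0.904, 0.255, 0.658], [-0.939, 0.331, 0.096, 0.191], [0.002, -0.272, 0.962, 0.384], [0.0, 0.0, 0.0, 1.0]]
230 [(285, np.float64(0.606), np.float64(0.194), np.float64(0.185)), (300, np.float64(0.616), np.float64(0.187), np.float64(0.212)), (318, np.float64(0.62), np.float64(0.178), np.float64(0.217)), (330, np.float64(0.622), np.float64(0.173), np.float64(0.218)), (345, np.float64(0.624), np.float64(0.164), np.float64(0.212)), (360, np.float64(0.624), np.float64(0.154), np.float64(0.197))]
250 [(285, np.float64(0.606), np.float64(0.191), np.float64(0.224)), (300, np.float64(0.61), np.float64(0.184), np.float64(0.226)), (318, np.float64(0.614), np.float64(0.176), np.float64(0.229)), (330, np.float64(0.616), np.float64(0.17), np.float64(0.231)), (345, np.float64(0.617), np.float64(0.163), np.float64(0.224)), (360, np.float64(0.617), np.float64(0.154), np.float64(0.216))]
270 [(285, np.float64(0.601), np.float64(0.188), np.float64(0.236)), (300, np.float64(0.604), np.float64(0.181), np.float64(0.238)), (318, np.float64(0.608), np.float64(0.173), np.float64(0.239)), (330, np.fl
[... 2577 characters left out ...]
00, np.float64(0.592), np.float64(0.174), np.float64(0.278)), (318, np.float64(0.445), np.float64(0.115), np.float64(0.032)), (330, np.float64(0.45), np.float64(0.102), np.float64(0.033)), (345, np.float64(0.603), np.float64(0.162), np.float64(0.288)), (360, np.float64(0.608), np.float64(0.16), np.float64(0.294))]
360 [(285, np.float64(0.606), np.float64(0.182), np.float64(0.309)), (300, np.float64(0.586), np.float64(0.172), np.float64(0.278)), (318, np.float64(0.425), np.float64(0.108), np.float64(0.031)), (330, np.float64(0.43), np.float64(0.094), np.float64(0.03)), (345, np.float64(0.597), np.float64(0.16), np.float64(0.287)), (360, np.float64(0.613), np.float64(0.164), np.float64(0.31))]
```

Run:
```python
import numpy as np,cv2
c=dict(np.load('pics/w2.npz'))
cv2.imwrite('pics/w2z.png',cv2.resize(c['image'][200:400,230:430],(600,600),interpolation=3)[:,:,::-1])
```

```text
(no output)
```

View pics/w2z.png

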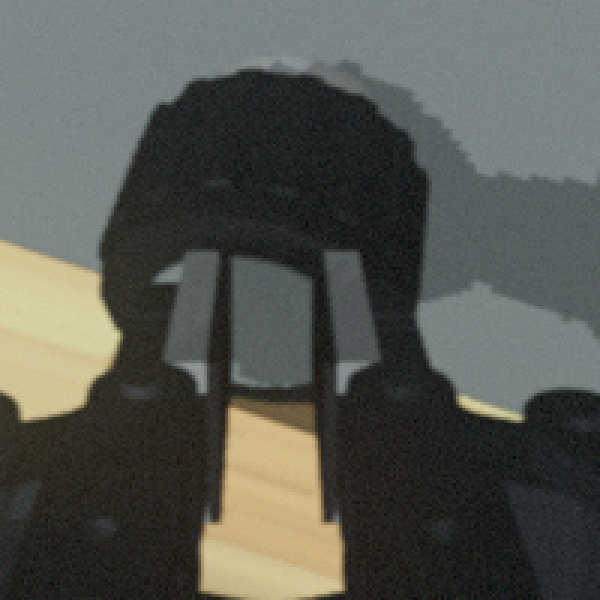

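Run:
```python
from g import *
c=dict(np.load('pics/w1.npz')); P=pts(c)
for v in (298,302,310,320,330,345):
    print(v,[(u,*P[v,u].round(3).tolist()) for u in (190,200,208,214,218,428,436)])
c=dict(np.load('pics/w2.npz')); 
for q in ([.594,.1675,.2065],[.594,.1675,.225],[.594,.1675,.245]): print(proj(c,q))
```

```text
298 [(190, 0.396, 0.359, 0.0), (200, 0.588, 0.185, 0.403), (208, 0.588, 0.181, 0.404), (214, 0.588, 0.179, 0.404), (218, 0.585, 0.179, 0.399), (428, 0.588, 0.093, 0.404), (436, 0.588, 0.09, 0.403)]
302 [(190, 0.388, 0.36, -0.001), (200, 0.588, 0.183, 0.407), (208, 0.588, 0.18, 0.408), (214, 0.587, 0.178, 0.405), (218, 0.584, 0.178, 0.4), (428, 0.587, 0.093, 0.405), (436, 0.588, 0.091, 0.408)]
310 [(190, 0.588, 0.185, 0.414), (200, 0.587, 0.181, 0.412), (208, 0.587, 0.179, 0.412), (214, 0.583, 0.179, 0.404), (218, 0.581, 0.179, 0.401), (428, 0.584, 0.093, 0.406), (436, 0.588, 0.093, 0.414)]
320 [(190, 0.587, 0.182, 0.421), (200, 0.587, 0.179, 0.419), (208, 0.583, 0.179, 0.413), (214, 0.579, 0.179, 0.406), (218, 0.577, 0.179, 0.401), (428, 0.58, 0.093, 0.407), (436, 0.584, 0.093, 0.415)]
330 [(190, 0.588, 0.179, 0.428), (200, 0.584, 0.179, 0.422), (208, 0.58, 0.178, 0.415), (214, 0.575, 0.179, 0.407), (218, 0.573, 0.179, 0.403), (428, 0.576, 0.093, 0.408), (436, 0.581, 0.093, 0.417)]
345 [(190, 0.584, 0.179, 0.431), (200, 0.579, 0.179, 0.423), (208, 0.574, 0.179, 0.416), (214, 0.569, 0.179, 0.408), (218, 0.566, 0.179, 0.404), (428, 0.571, 0.093, 0.41), (436, 0.576, 0.093, 0.418)]
[319.93388677 274.05717397]
[319.99425518 287.20538502]
[320.07542915 304.88503399]
```

Run:
```python
from g import *
c=dict(np.load('pics/w1.npz')); P=pts(c)
for v in (398,402,410,430,450,470):
    print(v,[(u,*P[v,u].round(3).tolist()) for u in (150,200,260,320,380)])
for v in (340,360,380,420): print(v,[(u,*P[v,u].round(3).tolist()) for u in (60,100,140,160,180)])
```

```text
398 [(150, 0.593, 0.174, 0.465), (200, 0.594, 0.162, 0.467), (260, 0.586, 0.151, 0.458), (320, 0.19, 0.135, -0.001), (380, 0.587, 0.122, 0.459)]
402 [(150, 0.594, 0.172, 0.468), (200, 0.594, 0.162, 0.467), (260, 0.586, 0.151, 0.459), (320, 0.587, 0.136, 0.46), (380, 0.586, 0.121, 0.459)]
410 [(150, 0.593, 0.172, 0.469), (200, 0.594, 0.161, 0.47), (260, 0.588, 0.15, 0.463), (320, 0.588, 0.136, 0.463), (380, 0.588, 0.122, 0.463)]
430 [(150, 0.584, 0.175, 0.465), (200, 0.595, 0.159, 0.476), (260, 0.588, 0.149, 0.469), (320, 0.588, 0.136, 0.469), (380, 0.587, 0.123, 0.468)]
450 [(150, 0.575, 0.178, 0.462), (200, 0.596, 0.157, 0.481), (260, 0.596, 0.146, 0.482), (320, 0.588, 0.136, 0.474), (380, 0.596, 0.126, 0.481)]
470 [(150, 0.016, 0.479, 0.0), (200, 0.596, 0.156, 0.485), (260, 0.596, 0.146, 0.485), (320, 0.588, 0.136, 0.478), (380, 0.598, 0.127, 0.487)]
340 [(60, 0.313, 0.6, -0.001), (100, 0.314, 0.528, -0.0), (140, 0.315, 0.455, 0.002), (160, 0.583, 0.19, 0.427), (180, 0.588, 0.18, 0.434)]
360 [(60, 0.589, 0.209, 0.446), (100, 0.272, 0.535, -0.001), (140, 0.589, 0.186, 0.446), (160, 0.589, 0.181, 0.445), (180, 0.582, 0.18, 0.436)]
380 [(60, 0.589, 0.202, 0.455), (100, 0.583, 0.198, 0.447), (140, 0.589, 0.182, 0.455), (160, 0.594, 0.174, 0.46), (180, 0.593, 0.169, 0.46)]
420 [(60, 0.586, 0.196, 0.464), (100, 0.575, 0.196, 0.453), (140, 0.571, 0.188, 0.448), (160, 0.594, 0.168, 0.472), (180, 0.594, 0.164, 0.473)]
```

Emit:
arm_command(steps=[0, 0, 0, -30, 0, 0, -2.8, -1, 0, 0, 0, 0, 0, 0, 0, 0, 0, 0, 0, 0])

```text
time_s: 4.12
ee_pos: [0.5893, 0.1683, 0.2343]
tcp_rot: [-3.141, 0.002, 0.352]
ft_force: [0.3, -0.4, -0.3]
opening: 0.851
grip_force: 0.0
```

Emit:
arm_command(steps=[0, 0, 0, 25, 0, 0, 0, 0, 25, 0, 0, 0, 0, 18, 0, 0, 0, 0, 0, 0, 0, 0, 0, 0, 0])

```text
time_s: 4.75
ee_pos: [0.5904, 0.1685, 0.1676]
tcp_rot: [-3.142, -0.0, 0.352]
ft_force: [0.2, -0.2, 0.8]
opening: 1.0
grip_force: 0.0
```

Emit:
arm_command(steps=[0, 0, 0, 4, 0, 255, 0, 0, 0, 0, 255, 0, 0, 0, 0, 255, 0, 0, 0, 0, 255, 0, 0, 0, 0], force=30)

```text
time_s: 5.38
ee_pos: [0.5907, 0.1674, 0.1646]
tcp_rot: [3.14, -0.001, 0.351]
ft_force: [-1.4, -2.0, 6.1]
opening: 0.658
grip_force: 31.6
```

Emit:
arm_command(steps=[255, 0, 0, 0, 5, 255, 0, 0, 0, 5, 255, 0, 0, 0, 5, 255, 0, 0, 0, 5, 255, 0, 0, 0, 5, 255, 0, 0, 0, 5, 255, 0, 0, 0, 5, 255, 0, 0, 0, 5])

```text
time_s: 6.38
ee_pos: [0.5906, 0.1701, 0.1656]
tcp_rot: [-3.137, -0.001, -0.346]
ft_force: [-4.6, -4.5, 8.8]
opening: 0.63
grip_force: 92.2
```

Emit:
arm_command(steps=[0, 0, 0, 0, 0, 0, 0, 0, 0, 0, 0, 0, 0, -20, 0, 0, 0, 0, -50, 0, 0, 0, 0, -50, -10, 0, 0, 0, 0, -10, 0, 0, 0, 0, 0])

```text
time_s: 7.25
ee_pos: [0.5903, 0.1686, 0.2835]
tcp_rot: [-3.141, -0.001, 0.001]
ft_force: [-0.6, 0.9, -1.4]
opening: 0.999
grip_force: 0.0
```

```bash
cat > m.py <<'E'
import sys
from g import *
s=state(); print('ee',s['ee_pos'].round(4),'yaw',s['tcp_rot'][2].round(3),'ft',s['ft_force'].round(1),'t',s['time_s'])
c=imaging.camera('wrist'); np.savez('pics/%s.npz'%sys.argv[1],**c); n,d,k=plane(c); print(n.round(3),d.round(4),k)
g0,pa,ma,mt=gauge(c,n,d); print('pointer',np.degrees(pa).round(2),'mark',np.degrees(ma).round(2),np.degrees(mt).round(2),'knob turn deg',np.degrees(2*(pa-ma)).round(1))
E
python3 m.py w3
```

```text
ee [0.5903 0.1686 0.2835] yaw 0.001 ft [-0.6  0.9 -1.4] t 7.25
[-0.499  0.002  0.867] -0.1407 75403
dial centre [0.6748 0.2525 0.239 ] R 0.0521 enc 705.377197265625 251.47877502441406 52.48479461669922 vs 0.7040665664953935 0.25276035395721974
far 108 spread 0.03 rmax 0.0428 hub -0.0018 -0.0006 brass 1348 r 0.0414 0.063
pointer 33.47 mark -20.3 -20.4 knob turn deg 107.6
```

Emit:
arm_command(steps=[0, 0, 0, 0, -10, 0, 0, 0, 50, -10, 0, 0, 0, 50, 0, 0, 0, 0, 18, 0, 0, 0, 0, 0, 0, 255, 0, 0, 0, 0, 255, 0, 0, 0, 0, 255, 0, 0, 0, 0])

```text
time_s: 8.3
ee_pos: [0.5914, 0.1679, 0.1673]
tcp_rot: [3.14, -0.003, 0.351]
ft_force: [-1.5, -2.2, 4.3]
opening: 0.653
grip_force: 31.8
```

Emit:
arm_command(steps=[255, 0, 0, 0, 5, 255, 0, 0, 0, 5, 255, 0, 0, 0, 5, 255, 0, 0, 0, 5, 255, 0, 0, 0, 5, 255, 0, 0, 0, 5, 255, 0, 0, 0, 5, 255, 0, 0, 0, 5])

```text
time_s: 9.3
ee_pos: [0.5908, 0.1696, 0.1684]
tcp_rot: [-3.137, -0.002, -0.346]
ft_force: [-21.4, -11.6, 37.8]
opening: 0.621
grip_force: 91.0
```

Emit:
arm_command(steps=[0, 0, 0, 0, 0, 0, 0, 0, 0, 0, 0, 0, 0, -20, 0, 0, 0, 0, -50, 0, 0, 0, 0, -50, -10, 0, 0, 0, 0, -10, 0, 0, 0, 0, 0])

```text
time_s: 10.18
ee_pos: [0.5903, 0.1686, 0.2857]
tcp_rot: [-3.141, -0.001, 0.001]
ft_force: [-1.0, 0.7, -0.8]
opening: 1.0
grip_force: 0.0
```

```bash
python3 m.py w4
```

```text
ee [0.5903 0.1686 0.2857] yaw 0.001 ft [-1.   0.7 -0.8] t 10.175
[-0.499  0.002  0.867] -0.1405 74146
dial centre [0.6748 0.2525 0.239 ] R 0.0521 enc 705.3925170898438 251.5406494140625 52.54963302612305 vs 0.7040626352779311 0.2527850721644135
far 111 spread 0.03 rmax 0.0428 hub -0.0019 -0.0003 brass 1315 r 0.0414 0.063
pointer 18.06 mark -20.26 -20.41 knob turn deg 76.6
```

Emit:
arm_command(steps=[0, 0, 0, 0, -10, 0, 0, 0, 50, -10, 0, 0, 0, 50, 0, 0, 0, 0, 18, 0, 0, 0, 0, 0, 0, 255, 0, 0, 0, 0, 255, 0, 0, 0, 0, 255, 0, 0, 0, 0], force=22)

```text
time_s: 11.22
ee_pos: [0.5913, 0.1681, 0.1691]
tcp_rot: [3.14, -0.003, 0.351]
ft_force: [-1.1, -1.6, 4.6]
opening: 0.656
grip_force: 23.5
```

Emit:
arm_command(steps=[255, 0, 0, 0, 5, 255, 0, 0, 0, 5, 255, 0, 0, 0, 5, 255, 0, 0, 0, 5, 255, 0, 0, 0, 5, 255, 0, 0, 0, 5, 255, 0, 0, 0, 5, 255, 0, 0, 0, 5])

```text
time_s: 12.22
ee_pos: [0.5907, 0.1695, 0.1704]
tcp_rot: [-3.137, -0.002, -0.347]
ft_force: [-8.3, -4.8, 22.2]
opening: 0.622
grip_force: 73.9
```

Emit:
arm_command(steps=[0, 0, 0, 0, 0, 0, 0, 0, 0, 0, 0, 0, 0, -20, 0, 0, 0, 0, -50, 0, 0, 0, 0, -50, -10, 0, 0, 0, 0, -10, 0, 0, 0, 0, 0])

```text
time_s: 13.1
ee_pos: [0.5903, 0.1686, 0.2877]
tcp_rot: [-3.141, -0.001, 0.001]
ft_force: [0.1, 0.6, -0.4]
opening: 1.003
grip_force: 0.0
```

```bash
python3 m.py w5
```

```text
ee [0.5903 0.1686 0.2877] yaw 0.001 ft [ 0.1  0.6 -0.4] t 13.1
[-0.499  0.002  0.867] -0.1405 72913
dial centre [0.6748 0.2525 0.239 ] R 0.052 enc 705.356201171875 251.495361328125 52.541561126708984 vs 0.7040806966664905 0.25280692391642146
far 106 spread 0.029 rmax 0.043 hub -0.002 0.0 brass 1279 r 0.0414 0.0631
pointer 3.1 mark -20.32 -20.4 knob turn deg 46.8
```

Repeat once more (height drifts 2 mm per cycle, so go 4 mm lower).

Emit:
arm_command(steps=[0, 0, 0, 0, -10, 0, 0, 0, 50, -10, 0, 0, 0, 50, 0, 0, 0, 0, 22, 0, 0, 0, 0, 0, 0, 255, 0, 0, 0, 0, 255, 0, 0, 0, 0, 255, 0, 0, 0, 0])

```text
time_s: 14.15
ee_pos: [0.5915, 0.168, 0.1673]
tcp_rot: [3.14, -0.003, 0.351]
ft_force: [-0.3, -1.6, 3.8]
opening: 0.66
grip_force: 23.6
```

Emit:
arm_command(steps=[255, 0, 0, 0, 5, 255, 0, 0, 0, 5, 255, 0, 0, 0, 5, 255, 0, 0, 0, 5, 255, 0, 0, 0, 5, 255, 0, 0, 0, 5, 255, 0, 0, 0, 5, 255, 0, 0, 0, 5])

```text
time_s: 15.15
ee_pos: [0.5905, 0.1695, 0.1689]
tcp_rot: [-3.137, -0.002, -0.347]
ft_force: [-6.2, -2.7, 11.3]
opening: 0.626
grip_force: 78.0
```

Emit:
arm_command(steps=[0, 0, 0, 0, 0, 0, 0, 0, 0, 0, 0, 0, 0, -20, 0, 0, 0, 0, -50, 0, 0, 0, 0, -50, -10, 0, 0, 0, 0, -10, 0, 0, 0, 0, 0])

```text
time_s: 16.02
ee_pos: [0.5903, 0.1686, 0.2857]
tcp_rot: [-3.141, -0.001, 0.001]
ft_force: [-0.1, 0.2, -0.7]
opening: 1.0
grip_force: 0.0
```

```bash
python3 m.py w6
python3 - <<'E'
from g import *
c=dict(np.load('pics/w6.npz')); n,d,k=plane(c); g0=gauge(c,n,d,verb=0)[0]; ex,ey=axes(n)
u,v=proj(c,g0).astype(int)
u0=max(u-110,0);v0=max(v-110,0)
cv2.imwrite('pics/w6z.png',cv2.resize(c['image'][v0:v0+200,u0:u0+200],(600,600),interpolation=3)[:,:,::-1])
def P(a): return (proj(c,g0+.042*(np.cos(a)*ex+np.sin(a)*ey))-[u0,v0])*3
g,pa,ma,mt=gauge(c,n,d,verb=0); print('c',(proj(c,g0)-[u0,v0])*3,'ptip',P(pa),'mark',P(ma))
E
```

```text
ee [0.5903 0.1686 0.2857] yaw 0.001 ft [-0.1  0.2 -0.7] t 16.025
[-0.499  0.002  0.867] -0.1405 74094
dial centre [0.6748 0.2525 0.239 ] R 0.0521 enc 705.3851928710938 251.55702209472656 52.55326843261719 vs 0.7040789670059889 0.2527866731694396
far 99 spread 0.027 rmax 0.0429 hub -0.0021 0.0004 brass 1317 r 0.0414 0.063
pointer -12.13 mark -20.29 -20.43 knob turn deg 16.3
c [331.75737848 331.21142204] ptip [315.92964904 113.71638457] mark [350.21433486 123.98121626]
```

View pics/w6z.png

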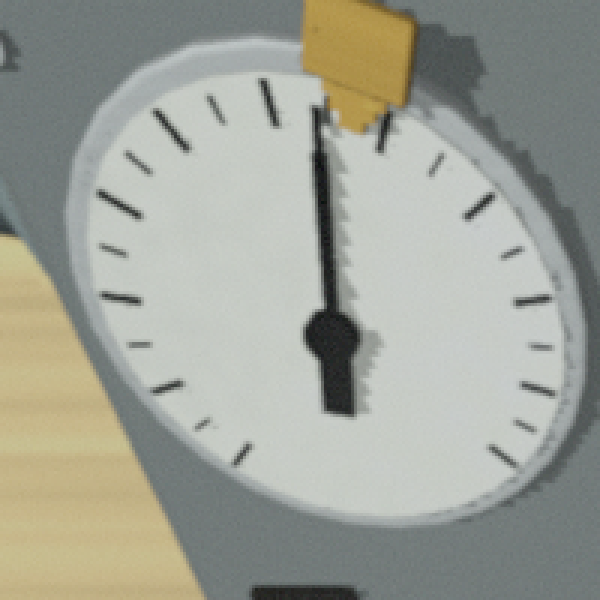

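Emit:
arm_command(steps=[0, 0, 0, 20, -10, 0, 0, 0, 50, 0, 0, 0, 0, 50, 0, 0, 0, 0, 0, 0, 0, 0, 0, 0, 0, 255, 0, 0, 0, 0, 255, 0, 0, 0, 0, 255, 0, 0, 0, 0])

```text
time_s: 17.08
ee_pos: [0.5918, 0.1682, 0.1681]
tcp_rot: [3.141, -0.005, 0.177]
ft_force: [-0.4, -0.5, 5.3]
opening: 0.636
grip_force: 22.8
```

Emit:
arm_command(steps=[255, 0, 0, 0, 5, 255, 0, 0, 0, 5, 255, 0, 0, 0, 5, 255, 0, 0, 0, 5, 255, 0, 0, 0, 0])

```text
time_s: 17.7
ee_pos: [0.5922, 0.1686, 0.1679]
tcp_rot: [-3.139, -0.005, -0.171]
ft_force: [0.2, -3.2, 6.6]
opening: 0.628
grip_force: 46.3
```

Emit:
arm_command(steps=[0, 0, 0, 0, 0, 0, 0, 0, 0, 0, 0, 0, 0, -20, 0, 0, 0, 0, -50, 0, 0, 0, 0, -50, -10, 0, 0, 0, 0, 0, 0, 0, 0, 0, 0])

```text
time_s: 18.58
ee_pos: [0.5895, 0.1684, 0.2848]
tcp_rot: [3.141, 0.001, 0.002]
ft_force: [-0.2, 0.0, -1.7]
opening: 1.004
grip_force: 0.0
```

```bash
python3 m.py w7
```

```text
ee [0.5895 0.1684 0.2848] yaw 0.002 ft [-0.2  0.  -1.7] t 18.575
[-0.499  0.002  0.867] -0.1407 74871
dial centre [0.6748 0.2525 0.239 ] R 0.052 enc 705.4979248046875 251.561279296875 52.53322219848633 vs 0.7040609263987696 0.2527624950615697
far 94 spread 0.025 rmax 0.0403 hub -0.002 0.0006 brass 1349 r 0.0407 0.0631
pointer -19.75 mark -20.28 -20.28 knob turn deg 1.1
```

Emit:
arm_command(steps=[110, -16, 42, 0, 0, 110, -16, 42, 0, 0, 110, -16, 42, 0, 0, 110, -16, 42, 0, 0, 110, -13, 44, 0, 0, 110, 0, 0, 0, 0])

```text
time_s: 19.38
ee_pos: [0.5115, -0.0462, 0.2835]
tcp_rot: [3.141, 0.004, -0.002]
ft_force: [0.4, 1.1, -0.6]
opening: 0.57
grip_force: 0.0
```

Run:
```python
from g import *
s=state(); print(s['ee_pos'].round(4),s['tcp_rot'].round(3),s['opening'],s['q'].round(2))
c=imaging.camera('wrist'); P=pts(c); im=c['image'].astype(int)
V=((P[...,2]>.18)&(P[...,2]<.206)&(im.sum(-1)<150)&(P[...,1]<.0)&(P[...,0]>.44)&(P[...,0]<.56)).astype(np.uint8)
l=cv2.connectedComponentsWithStats(V)
for i,t in enumerate(l[2][1:],1):
    if t[4]>60:
        v,u=np.nonzero(l[1]==i); W=np.array([hit(c,*q,np.array([0,0,1.]),.198) for q in zip(u,v)]); print(t,'box',cv2.minAreaRect((W[:,:2]*1000).astype(np.float32)))
cv2.imwrite('pics/v1.png',c['image'][:,:,::-1])
```

```text
[ 0.5115 -0.0462  0.2835] [ 3.141e+00  4.000e-03 -2.000e-03] 0.5697585435228301 [-0.17  0.17  1.48 -0.    1.5   1.4 ]
```

View pics/v1.png

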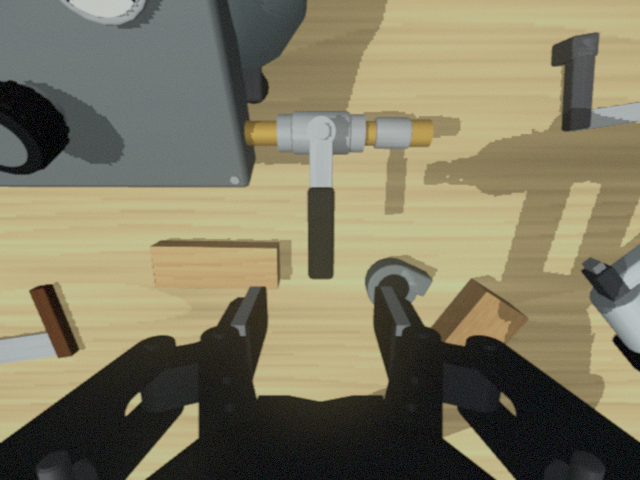

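Emit:
arm_command(steps=[110, 0, 0, 50, 0, 110, 0, 0, 50, 0, 110, 0, 0, 40, 0, 110, 0, 0, 4, 0, 110, 0, 0, 0, 0])

```text
time_s: 20.05
ee_pos: [0.5143, -0.0431, 0.1416]
tcp_rot: [-3.141, 0.0, 0.004]
ft_force: [0.5, 0.0, -0.4]
opening: 0.573
grip_force: 0.0
```

Emit:
arm_command(steps=[255, 0, 0, 0, 0, 255, 0, 0, 0, 0, 255, 0, 0, 0, 0, 255, 0, 0, 0, 0], force=25)

```text
time_s: 20.55
ee_pos: [0.5154, -0.0466, 0.1436]
tcp_rot: [3.137, -0.004, 0.003]
ft_force: [-0.7, -7.2, 1.1]
opening: 0.25
grip_force: 29.7
```

Emit:
arm_command(steps=[255, 1, 12.8, 0, -9, 255, 1, 12.8, 0, -9, 255, 1, 12.8, 0, -9, 255, 1, 12.8, 0, -9, 255, 1, 12.8, 0, -9])

```text
time_s: 21.18
ee_pos: [0.538, -0.1014, 0.1435]
tcp_rot: [3.141, -0.002, 0.793]
ft_force: [-3.1, 3.8, 5.3]
opening: 0.25
grip_force: 30.1
```

Emit:
arm_command(steps=[255, 1, 12.8, 0, -9, 255, 1, 12.8, 0, -9, 255, 1, 12.8, 0, -9, 255, 1, 12.8, 0, -9, 255, 1, 12.8, 0, -8, 255, 0, 0, 0, 0, 255, 0, 0, 0, 0])

```text
time_s: 22.05
ee_pos: [0.5919, -0.124, 0.1434]
tcp_rot: [-3.136, -0.002, 1.557]
ft_force: [-10.3, 4.0, 9.8]
opening: 0.253
grip_force: 31.1
```

Emit:
arm_command(steps=[255, 0, 4, 0, 0, 255, 0, 0, 0, 0, 110, 0, 0, 0, 0, 110, 0, 0, 0, 0, 110, 0, 0, 0, 0])

```text
time_s: 22.68
ee_pos: [0.6006, -0.1258, 0.1421]
tcp_rot: [3.14, 0.0, 1.556]
ft_force: [-0.4, 0.5, 0.2]
opening: 0.565
grip_force: 0.0
```

Emit:
arm_command(steps=[110, 0, 0, -40, 0, 110, 0, 0, -50, 0, 110, 0, 0, -50, 0, 110, -40, -40, 0, 0, 110, -40, -40, 0, 0, 110, 0, 0, 0, 0])

```text
time_s: 23.42
ee_pos: [0.5163, -0.2067, 0.282]
tcp_rot: [-3.141, 0.001, 1.552]
ft_force: [0.2, -0.5, -0.1]
opening: 0.562
grip_force: 0.0
```

Run:
```python
from g import *
s=state(); print(s['ee_pos'].round(4),s['tcp_rot'].round(3),s['time_s'],s['ft_force'].round(1))
n=np.array([-.499,.002,.8666]); n/=np.linalg.norm(n)
for k in ('top','scene'):
    c=imaging.camera(k); P=pts(c); im=c['image'].astype(int)
    try:
        g0,pa,ma,mt=gauge(c,n,-.1405,verb=1); print(k,'pointer',np.degrees(pa),np.degrees(ma))
    except Exception as e: print(e)
    V=(P[...,2]>.185)&(P[...,2]<.206)&(im.sum(-1)<170)&(P[...,1]<-.03)&(P[...,1]>-.2)&(P[...,0]>.5)&(P[...,0]<.68)
    print(V.sum()); 
    if V.sum()>10: Q=P[V]; e=np.linalg.svd(Q-Q.mean(0))[2][0]; print(Q.mean(0).round(4),e.round(3),'lever from pivot deg',np.degrees(np.arctan2(Q[:,1].mean()+.0455,Q[:,0].mean()-.5965)))
    cv2.imwrite('pics/f%s.png'%k,cv2.resize(c['image'][120:340,200:500],(400,293),interpolation=3)[:,:,::-1])
cv2.imwrite('pics/f.png',np.hstack([cv2.imread('pics/ftop.png'),cv2.imread('pics/fscene.png')]))
```

```text
[ 0.5163 -0.2067  0.282 ] [-3.141e+00  1.000e-03  1.552e+00] 23.425 [ 0.2 -0.5 -0.1]
dial centre [0.6748 0.2542 0.2391] R 0.0468 enc 704.8356323242188 253.4921112060547 51.746585845947266 vs 0.7040979669129531 0.25446170922993205
far 4 spread 0.031 rmax 0.0329 hub -0.0022 -0.0002 brass 27 r 0.0445 0.0635
top pointer -20.99295787308332 -21.422676446444537
151
[ 0.5911 -0.1262  0.1964] [-0.022 -1.    -0.009] lever from pivot deg -93.84412924179459
dial centre [0.6771 0.2562 0.2405] R 0.0546 enc 710.86962890625 255.40249633789062 61.165103912353516 vs 0.7068052318607996 0.2564812920897425
zero-size array to reduction operation maximum which has no identity
16
[ 0.6016 -0.1528  0.1961] [-0.301 -0.954  0.006] lever from pivot deg -87.26610281279237
  return _methods._mean(a, axis=axis, dtype=dtype,
  ret = ret.dtype.type(ret / rcount)
  ret = _var(a, axis=axis, dtype=dtype, out=out, ddof=ddof,
  arrmean = um.true_divide(arrmean, div, out=arrmean,
  ret = ret.dtype.type(ret / rcount)
```

View pics/f.png

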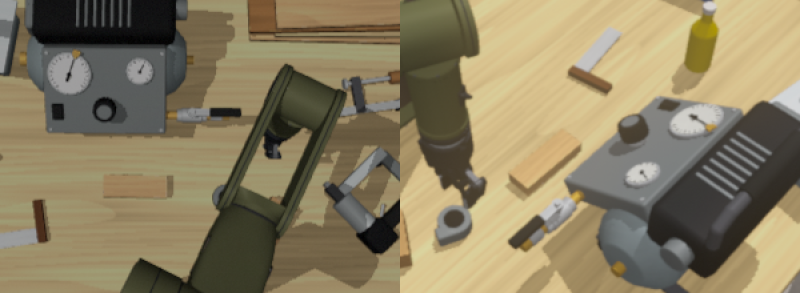

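Run:
```python
from g import *
def grip(c,xy):
    P=pts(c); s=c['image'].astype(int).sum(-1)
    V=((P[...,2]>.188)&(P[...,2]<.206)&(s<170)&(np.hypot(P[...,0]-xy[0],P[...,1]-xy[1])<.07)).astype(np.uint8)
    l=cv2.connectedComponentsWithStats(V); i=1+l[2][1:,4].argmax()
    v,u=np.nonzero(l[1]==i); W=np.array([hit(c,*q,np.array([0,0,1.]),.198) for q in zip(u,v)])[:,:2]
    e=np.linalg.svd(W-W.mean(0))[2][0]; print(len(u),W.mean(0).round(4),np.degrees(np.arctan2(e[1],e[0]))%180,cv2.minAreaRect((W*1000).astype(np.float32)))
grip(dict(np.load('pics/w1.npz')),(.512,-.044))
grip(dict(np.load('pics/w7.npz')),(.512,-.044))
grip(imaging.camera('wrist'),(.592,-.126))
```

```text
1489 [ 0.5131 -0.0431] 1.379023828719852 ((512.364990234375, -43.34917449951172), (25.448286056518555, 75.78255462646484), 89.83985900878906)
2266 [ 0.5162 -0.0415] 0.2785297130912454 ((514.4600219726562, -41.59056854248047), (76.70633697509766, 26.93226432800293), 0.027849121019244194)
3007 [ 0.5897 -0.1261] 89.61413380555283 ((589.4683227539062, -128.2886505126953), (74.74553680419922, 21.970075607299805), 89.24674987792969)
```

Emit:
arm_command(steps=[255, 39, 10, 0, 0, 255, 39, 14, 0, 0, 255, 0, 0, 50, 0, 255, 0, 0, 50, 0, 255, 0, 0, 42, 0, 255, 0, 0, 0, 0])

```text
time_s: 24.32
ee_pos: [0.5415, -0.1245, 0.1358]
tcp_rot: [-3.134, -0.003, 1.558]
ft_force: [0.4, 0.1, 0.9]
opening: -0.002
grip_force: 0.0
```

Emit:
arm_command(steps=[255, 0, 10, 0, 0, 255, 0, 10, 0, 0, 255, 0, 5, 0, 0, 255, 0, 0, 0, 0])

```text
time_s: 24.82
ee_pos: [0.5673, -0.1273, 0.1409]
tcp_rot: [-3.139, 0.001, 1.556]
ft_force: [-6.5, -1.0, 4.8]
opening: 0.002
grip_force: 3.5
```

Emit:
arm_command(steps=[255, 0, 3, 0, 0, 255, 0, 0, 0, 0])

```text
time_s: 25.08
ee_pos: [0.5672, -0.1273, 0.1408]
tcp_rot: [-3.134, 0.001, 1.556]
ft_force: [-13.3, -0.0, 9.5]
opening: -0.002
grip_force: 6.6
```

Emit:
arm_command(steps=[255, 0, 3, 0, 0, 255, 0, 0, 0, 0])

```text
time_s: 25.32
ee_pos: [0.5671, -0.1273, 0.1408]
tcp_rot: [-3.128, 0.001, 1.556]
ft_force: [-18.7, -0.9, 12.9]
opening: -0.001
grip_force: 9.8
```

Emit:
arm_command(steps=[255, 0, -15, 0, 0, 255, 0, -15, 0, 0, 255, 0, -10, -50, 0, 255, 0, 0, -50, 0, 255, -40, -40, -40, 0, 255, -40, -40, 0, 0, 255, 0, 0, 0, 0])

```text
time_s: 26.2
ee_pos: [0.4555, -0.2037, 0.2769]
tcp_rot: [3.14, 0.002, 1.552]
ft_force: [-0.4, 0.5, -0.7]
opening: 0.002
grip_force: 0.0
```

Run:
```python
from g import *
s=state(); print(s['ee_pos'].round(4),s['ft_force'].round(1),s['time_s'])
n=np.array([-.499,.002,.8666]); n/=np.linalg.norm(n)
c=imaging.camera('top'); g0,pa,ma,mt=gauge(c,n,-.1405); print('pointer',np.degrees(pa),'mark',np.degrees(ma))
print(job.sign_off())
```

```text
[ 0.4555 -0.2037  0.2769] [-0.4  0.5 -0.7] 26.2
dial centre [0.6749 0.2542 0.2392] R 0.0464 enc 705.8377685546875 253.70751953125 51.33922576904297 vs 0.7042419516560109 0.2544184349567856
far 4 spread 0.031 rmax 0.0328 hub -0.0021 0.0 brass 26 r 0.0463 0.0633
pointer -21.016255192035562 mark -21.35292320660387
the job is handed in; nothing more can be done
None
```

I handed the job in at about 26 s: the pointer measured within about 1 mm of the set mark, the outlet valve was opened until the lever met its stop, and the arm was clear of everything (no verdict was shown; the fingertips really sat about 37 mm higher than the reported TCP, so my first grip closed on top of the knob and I corrected for it).

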